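# Lock the spice carousel with its retaining pin

### The job

Lock the spice carousel for the move: bring the turntable round until its lock hole stands under the blue bracket, and put the orange-headed retaining pin from its rest down through bracket and turntable, fully home. Use gentle force (the pin must never be loaded against the carousel with more than 100 N), and leave the dripper, tamper and loose jar where they are.

Things in the scene. Friction and masses are not known exactly. Their poses are not given: they have to be found in the camera images.
- pin: loose steel retaining pin, 132 mm long, 0.1 to 0.2 kg: shank 14 mm in diameter, 96 mm long, its last 9 mm tapering to 8 mm; then an orange cylindrical head 34 mm in diameter, 36 mm long. Origin: centre of the tip; z runs to the head (underside at 96 mm, flat top at 132 mm). It starts leaning 45 degrees in its rest, head up.
- pin_head (a point): middle of the pin's head, on its axis, 114 mm from the tip: the place to grip
- pin_rest: fixed aluminium rest, foot 130 x 70 x 10 mm, with a 45 degree open-topped trough 29 mm wide outside, which carries the lower 72 mm of the shank. Origin: centre of the underside; the pin's head leans towards its +x; its tip lies at x = -45 mm, z = 22 mm.
- carousel: fixed base of the spice carousel. Origin: on the vertical turning axis, on the counter. The blue bracket on its -x side (50 mm wide, 83 to 161 mm from the axis) reaches round the turntable's rim like a clevis: lower lug z = 10 to 44 mm with an 18 mm hole, upper lug z = 66 to 100 mm with a 17 mm hole, both 105 mm from the axis.
- bracket_hole (a point): centre of the upper mouth of the vertical, chamfered hole in the bracket's upper lug, 100 mm above the counter. A pin put in early stands on the turntable, 38 mm deep, and drops when the lock hole comes under it.
- post_top (a point): centre of the top of the red finger post that turns the turntable: upright, 18 mm in diameter, 66 mm tall, top 132 mm above the counter, 114 mm from the axis, on a black clamp on the rim (clamp top at 68 mm). From above it is about 106 degrees anticlockwise of the lock hole, but it is clamped anew each time, so only to within 7 degrees.
- dripper: loose black ceramic dripper, 110 mm across, 78 mm tall, origin under its centre; a bystander
- tamper: loose steel tamper, 58 mm across, 90 mm tall, origin under its centre; a bystander
- jar: loose empty glass jar, 48 mm across, 85 mm tall, origin under its centre; a bystander
- turntable_top (a point): middle of the grey turntable's top, z = 62 mm, on its axis: 260 mm across, 14 mm thick, with five fixed jars (to z = 120 mm, within 70 mm of the axis). It has one 18 mm lock hole, 105 mm from the axis, which starts 20 to 49 degrees short of the bracket: turn anticlockwise seen from above by that much (not measured). It can go 28 degrees too far; slight friction.

How it is judged (in metres and radians):
At the end, for the whole second after the job is handed in: The pin stands upright (within 0.08 rad), at rest, through upper lug, turntable hole and lower lug, fully home: head underside within 4 mm of the bracket's top, tip within 5 mm of the bracket hole's axis. Dripper, tamper and jar are within 30 mm of where they began (horizontal distance between pin and bracket_hole below 0.005 m and z of pin in the frame of carousel below 0.008 m and angle between pin's own z axis and vertical below 0.08 rad and linear speed of pin below 0.02 m/s and distance of each of dripper, tamper, jar from where it was at the start of the episode below 0.03 m); the robot touches nothing.
It fails at once if the pin is loaded against the carousel (bracket or turntable) with more than 100 N (contact force between pin and carousel above 100 N).
It fails at once if the dripper, tamper or loose jar is shifted by more than 30 mm or tipped by more than 0.5 rad (distance of any of dripper, tamper, jar from where it was at the start of the episode above 0.03 m or angle between any of dripper, tamper, jar's own z axis and vertical above 0.5 rad).
It also fails if it takes over 61 s, if anything falls off the work surface, if the arm or the gripper's body presses on something with over 40 N, if the wrist force passes 120 N, or if a joint passes its speed limit or range.

### The arm

A 7-joint arm with a two-finger parallel gripper is mounted at the origin on the work surface. World frame = base frame: x ahead of the robot, y to its left, z up, the work surface at z = 0. Lengths are in m, angles in degrees, forces in N, time in s.
With the tool pointing down it reaches from about 0.4 to 0.85 m from the base axis. Payload 4.5 kg.
Tool frame: the origin (TCP) lies at the very end of the fingers, on their centre line; the grasp point (between the pads) lies 19 mm behind it; z points along the fingers, y is the line along which they close (so a half turn about z gives the same grasp; the last joint's range is limited). The gripper opens to 85 mm and grips with 20 to 120 N. Pads are 22 mm wide; open, the fingers measure 114 mm over their backs; the gripper's body (76 mm by 85 mm) begins 54 mm behind the grasp point. The pads swing forward as they close: fully open they stand 13 mm farther back than shut.
Start: joints at [78.828, 39.483, -11.15, 89.685, 9.013, 51.709, -12.324], TCP at [0.142, -0.609, 0.231] pointing down, gripper open.
Joint ranges: [-172.22, 172.22], [-26.19, 119.32], [-84.43, 86.54], [7.71, 146.69], [-57.33, 237.33], [2.42, 119.75], [-152.13, 152.13]. Speed limits (degrees/s): [147.25, 147.25, 180, 180, 180, 180, 180].

### API

Orientations are given as [roll, pitch, yaw] about the fixed x, y, z axes, in that order (R = Rz(yaw) Ry(pitch) Rx(roll)).
In Python, from rig import robot, viewer, models gives the robot as it stands. The module is installed in compiled form; this text tells all that it offers. Calls block until the motion is done:
- robot.move_to(position, orientation): joint-space move of the TCP to a pose.
- robot.servo_line(position, rotation=None, velocity=0.15): straight line of the TCP; rotation=None keeps the orientation; velocity is the mean speed in m/s.
- robot.move_joints(angles): joint-space move.
- robot.command_gripper(opening): opening from 0.0 (shut) to 1.0 (fully open); the grip force is fixed at half the most; returns when the fingers have stopped.
- robot.pause(seconds).
- robot.ik(position, orientation): joint angles nearest the present ones, or None.
- robot.get_obs(): the state.
- viewer.snapshot(name): name is "side" or "top" or "wrist"; returns a dict with "color" (420x560x3 uint8, blue, green, red), "intrinsics" (3x3 intrinsics, pixels), "k1" (the pictures are not rectified: a ray, as slopes to the right and down, at radius r is drawn at 1 + k1 r^2 times it, then the intrinsics apply), "world_to_cam" (4x4, takes a point from world to camera coordinates). Camera axes: x right, y up, looking along -z (the intrinsics and any distortion apply to the point x, -y, -z); pixel columns grow to the right and rows downward; lengths in m; the calibration is good to about 2 mm. A picture is of the moment at which its call begins. There is no depth.
A pose or a line that the arm cannot do raises robot.Unreachable and nothing moves.
- robot.sign_off(): hands the job in; it is judged then, once.
Trained networks look in a picture, given as the dict that the camera call returned (one of the last four; its "shot" number tells which), for a name from the list of things; names that differ only in an ending like _2 or _b are one class to them, and where a whole thing is asked for, a point or a joint stands for the part that bears it (a point fixed in the world has none). Each returns a list of dicts, best first, with "conf" (0 to 1); they miss things now and then, are a little off and sometimes report something else, mostly with a low value. They report only what shows in the picture. A call takes as long as a camera call.
- models.find_in(picture, label): "box" ([left, top, right, bottom] as shares, 0 to 1, of the picture: columns of its width, rows of its height, round what is visible of it).
- models.outline_of(picture, label): "mask" (420x560 bool, what is visible of it) and "box" ([left, top, right, bottom] as shares, 0 to 1, of the picture: columns of its width, rows of its height, round what is visible of it).
- models.landmark_of(picture, label): "at" ([column, row] as shares, 0 to 1, of the picture: columns of its width, rows of its height: a listed point, or the origin of a listed thing).
The state is a dict: "time_s": time; "q": joint angles; "dq": joint speeds; "joint_torque": joint torques, N m; "tool_pos": TCP position; "orientation": TCP orientation; "force": force on the tool from outside, world axes, zero at the start; "ft_torque": the same for the moment, N m; "width": opening from 0.0 (shut) to 1.0 (fully open); "grasp_force": force on a finger pad.
Only numpy, scipy, OpenCV 4.12 (cv2) and the standard library are available. Lean on these libraries where they do the work, as an engineer would, in place of code of your own. Each camera call takes 0.05 s, during which the arm holds its last target. There are 200 camera calls.

## Working session

There is one attempt and no reset: what is moved stays moved. The work goes in short steps, each a Python script; the robot and the scene stay as the last script left them, time stands still between calls to the robot, and variables do not carry over. Pictures are saved under pics/ and viewed, at most 12 in all, crops included, and the job is handed in when it is done.

```bash
mkdir -p pics; cat > h.py <<'E'
import numpy as np, cv2
from rig import robot, viewer, models
def ray(s,at):
    K=np.array(s["intrinsics"]);T=np.array(s["world_to_cam"]);k1=s["k1"]
    h,w=s["color"].shape[:2]
    p=cv2.undistortPoints(np.array([[[at[0]*w,at[1]*h]]],float),K,np.array([k1,0,0,0,0.])).ravel()
    d=T[:3,:3].T@np.array([p[0],-p[1],-1]);c=-T[:3,:3].T@T[:3,3]
    return c,d/np.linalg.norm(d)
def atz(s,at,z):
    c,d=ray(s,at);return c+d*(z-c[2])/d[2]
def proj(s,P):
    T=np.array(s["world_to_cam"]);q=T[:3,:3]@np.array(P,float)+T[:3,3]
    u=np.array([q[0],-q[1]])/-q[2];u=u*(1+s["k1"]*(u@u));K=np.array(s["intrinsics"])
    return np.array([K[0,0]*u[0]+K[0,2],K[1,1]*u[1]+K[1,2]])
def tri(obs):
    A=np.zeros((3,3));b=np.zeros(3)
    for c,d in obs:
        M=np.eye(3)-np.outer(d,d);A+=M;b+=M@c
    P=np.linalg.solve(A,b);return P,[np.linalg.norm((np.eye(3)-np.outer(d,d))@(P-c)) for c,d in obs]
E
python3 - <<'E'
from h import *
S={n:viewer.snapshot(n) for n in("side","top")}
cv2.imwrite("pics/side.png",S["side"]["color"]);cv2.imwrite("pics/top.png",S["top"]["color"])
Z=dict(pin_head=None,pin=.022,pin_rest=0,carousel=0,bracket_hole=.1,post_top=.132,turntable_top=.062,dripper=0,tamper=0,jar=0)
for l,z in Z.items():
    o=[]
    for n,s in S.items():
        r=models.landmark_of(s,l)[:2]
        for k in r: print(l,n,round(k["conf"],2),np.round(np.array(k["at"])*[560,420],1),None if z is None else atz(s,k["at"],z).round(4))
        if r:o.append(ray(s,r[0]["at"]))
    if len(o)==2:P,e=tri(o);print("   tri",P.round(4),np.round(e,4))
print(robot.get_obs())
E
```

```text
pin_head side 0.45 [346.8 176.6] None
pin_head top 0.73 [384.9 242.8] None
   tri [ 0.5458 -0.3332  0.0792] [0.0056 0.0056]
pin top 0.87 [381.1 273.1] [ 0.4625 -0.3387  0.022 ]
pin_rest side 0.78 [354.9 199.6] [ 0.5083 -0.3295  0.    ]
pin_rest top 0.7 [374.5 260. ] [ 0.5012 -0.3248  0.    ]
   tri [ 0.5026 -0.3223  0.0069] [0.0024 0.0024]
carousel side 0.69 [259.  257.3] [0.6081 0.0833 0.    ]
carousel top 0.58 [243.2 211.6] [0.624  0.0676 0.    ]
   tri [ 0.6253  0.0682 -0.0223] [0.0038 0.0038]
bracket_hole side 0.94 [284.9 248.5] [0.5114 0.0874 0.1   ]
bracket_hole top 0.87 [231.6 241.9] [0.5169 0.0824 0.1   ]
   tri [0.5165 0.0826 0.0935] [0.0014 0.0014]
post_top side 0.54 [289.9 210.4] [ 0.5714 -0.0207  0.132 ]
post_top top 0.62 [274.5 225.2] [ 0.563  -0.0311  0.132 ]
   tri [ 0.5697 -0.0284  0.1255] [0.0059 0.0059]
turntable_top side 0.7 [254.3 241.5] [0.6206 0.0868 0.062 ]
turntable_top side 0.63 [197.7 321.7] [0.5584 0.3872 0.062 ]
turntable_top top 0.58 [238.9 209.1] [0.6169 0.0741 0.062 ]
   tri [0.6234 0.0773 0.0509] [0.0043 0.0043]
dripper top 0.89 [356.7 179.7] [ 0.7423 
[... 391 characters left out ...]
: 1.1, 'q': array([ 78.82951168,  39.48270214, -11.14976581,  89.68463896,
         9.01179853,  51.71231935, -12.32410367]), 'dq': array([-0.07975566, -0.0625224 ,  0.02809229,  0.04211981,  0.02752633,
       -0.08251365, -0.1137991 ]), 'joint_torque': array([ 1.83127054e-04, -5.39551163e+01, -1.26680531e+00, -1.58880526e+01,
        9.95010312e-03,  1.41032648e-03,  9.71428079e-06]), 'tool_pos': array([ 0.14176001, -0.60872134,  0.23131682]), 'orientation': array([ 1.79998359e+02, -7.46810598e-04,  1.31080236e+01]), 'force': array([0.58116307, 0.17369765, 0.20102523]), 'ft_torque': array([-3.97459939e-05, -3.79567626e-02, -1.03262330e-02]), 'grasp_force': 0.0, 'width': 0.9974372687453075}
```

View pics/top.png

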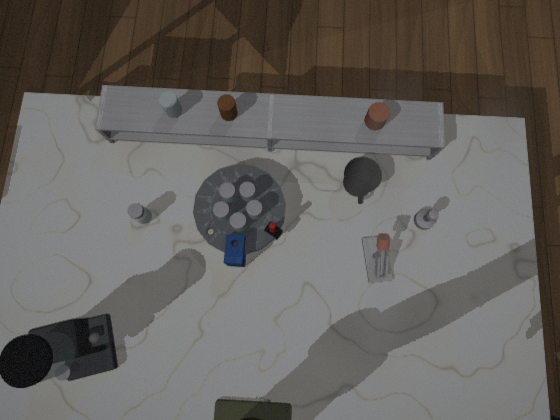

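View pics/side.png

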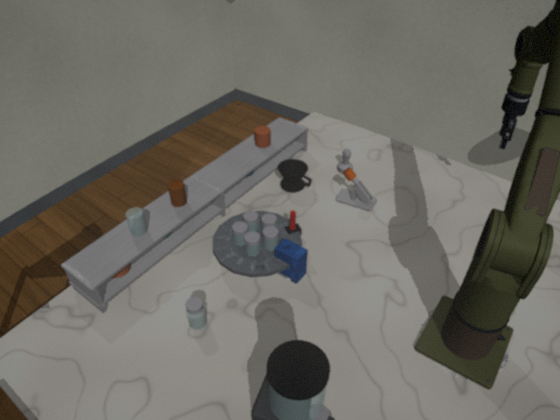

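The top view shows the turntable at about (239,209), the bracket hole at (232,242), the lock hole at about (211,232) and the red post at (273,228). The pin rest is at (378,258) with the pin's head up the picture, towards +x. The side view agrees. Next I move in for closer wrist views.

```bash
python3 - <<'E'
from h import *
def look(n,labels):
    s=viewer.snapshot("wrist");cv2.imwrite(f"pics/{n}.png",s["color"])
    T=np.array(s["world_to_cam"]);print("cam",(-T[:3,:3].T@T[:3,3]).round(3))
    for l,z in labels.items():
        for k in models.landmark_of(s,l)[:2]: print(l,round(k["conf"],2),np.round(np.array(k["at"])*[560,420],1),atz(s,k["at"],z).round(4))
    return s
PL=dict(pin=.022,pin_head=.1026,pin_rest=0)
CL=dict(carousel=0,bracket_hole=.1,post_top=.132,turntable_top=.062)
robot.move_to([.47,-.33,.33],[180,0,0]);look("w1",PL);print(robot.get_obs()["time_s"])
robot.move_to([.52,.06,.36],[180,0,0]);s=look("w2",CL);print(robot.get_obs()["time_s"])
np.save("w2.npy",s,allow_pickle=True)
for p,r in [((.57,-.03,.09),(180,0,-100)),((.57,-.03,.09),(180,0,80)),((.66,-.04,.09),(180,0,80)),((.66,-.04,.09),(180,0,-100)),((.545,-.333,.085),(180,0,0)),((.52,.082,.11),(180,-45,0)),((.52,.082,.11),(180,45,0))]:
    q=robot.ik(p,r);print(p,r,None if q is None else np.round(q))
E
```

```text
cam [ 0.537 -0.332  0.472]
pin_head 0.62 [276.  111.9] [ 0.5407 -0.3265  0.1026]
pin_rest 0.84 [278.1 140.8] [ 0.503  -0.3276  0.    ]
2.925
cam [0.589 0.058 0.503]
carousel 0.93 [271.3  90.8] [0.6227 0.0714 0.    ]
bracket_hole 0.76 [269.9 178.8] [0.5147 0.0714 0.1   ]
post_top 0.96 [355.9 140.2] [ 0.5627 -0.023   0.132 ]
post_top 0.44 [512.7  11.4] [ 0.7006 -0.186   0.132 ]
turntable_top 0.83 [266.4  88.4] [0.6214 0.0758 0.062 ]
4.6417
(0.57, -0.03, 0.09) (180, 0, -100) [ -18.   51.   29.  107.  -43.   34. -150.]
(0.57, -0.03, 0.09) (180, 0, 80) [ 11.  48. -22. 105.  31.  32. -41.]
(0.66, -0.04, 0.09) (180, 0, 80) [ 12.  54. -25.  89.  29.  44. -35.]
(0.66, -0.04, 0.09) (180, 0, -100) [ -23.   63.   50.   91.  -56.   55. -144.]
(0.545, -0.333, 0.085) (180, 0, 0) [ 30.  51.  -5.  94.   6.  36. -68.]
(0.52, 0.082, 0.11) (180, -45, 0) None
(0.52, 0.082, 0.11) (180, 45, 0) [  -5.   65.  -10.   69.   -0.   91. -103.]
```

View pics/w2.png

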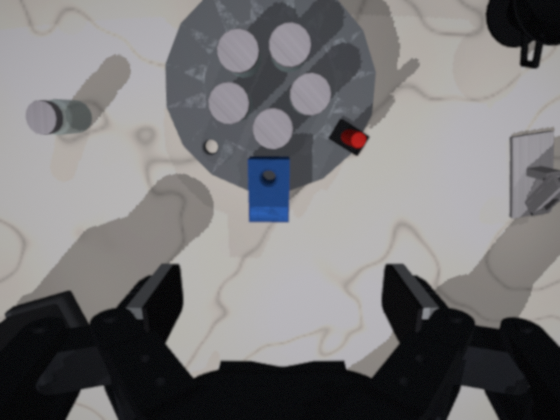

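View pics/w1.png

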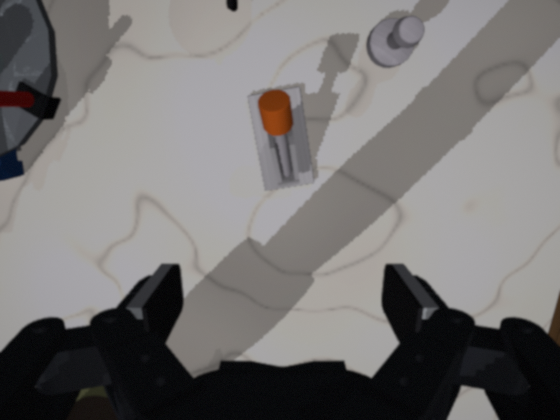

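w2 shows the lock hole at (211,147), the bracket hole at (268,176) and the post top at (357,140). w1 shows the pin's head at (275,112) and the rest turned slightly towards +y. I'll refine these in pixel code.

```bash
python3 - <<'E'
from h import *
s=viewer.snapshot("wrist");im=s["color"];wh=np.array([560,420.])
A=lambda p,z:atz(s,np.array(p)/wh,z)
g=cv2.cvtColor(im,cv2.COLOR_BGR2GRAY)
def blob(mask,win):
    m=np.zeros_like(mask);x0,y0,x1,y1=win;m[y0:y1,x0:x1]=mask[y0:y1,x0:x1]
    n,l,st,c=cv2.connectedComponentsWithStats(m.astype(np.uint8));i=1+np.argmax(st[1:,4]);return c[i]+.5,st[i]
w=g[138:158,200:224];print(w[::2,::2])
hc,st=blob(g>(int(w.max())+int(np.median(w)))//2,(200,138,224,158));print("lock",hc,st,A(hc,.062))
b,gr,r=[im[...,i].astype(int) for i in range(3)]
blue=(b>60)&(b>1.6*r)
bc,st=blob((~blue),(256,164,282,190));print("bh",bc,st,A(bc,.1))
bm,st=blob(blue,(235,150,300,230));print("blue",st)
red=(r>90)&(gr<60)&(b<60);pc,st=blob(red,(330,110,390,160));print("red",pc,st)
# turntable outline
o=models.outline_of(s,"turntable_top")[0];cs=max(cv2.findContours(o["mask"].astype(np.uint8),0,2)[0],key=len)[:,0]
P=np.array([A(c+.5,.062)[:2] for c in cs]);R=.13
from scipy.optimize import least_squares
f=least_squares(lambda v:np.hypot(*(P-v[:2]).T)-R,[.62,.073],loss="soft_l1",f_scale=.002);ax=f.x;print("axis",ax,np.median(abs(f.fun)))
L=A(hc,.062)[:2]-ax;B=A(bc,.1)[:2]-ax
ang=lambda v:np.degrees(np.arctan2(v[1],v[0]))
print("lock r,ang",np.hypot(*L),ang(L),"bracket",np.hypot(*B),ang(B),"turn",(ang(B)-ang(L))%360)
k=models.landmark_of(s,"post_top")[0];Q=A(np.array(k["at"])*wh,.132)[:2]-ax;print("post",np.hypot(*Q),ang(Q),Q+ax,(ang(Q)-ang(L))%360)
# rest yaw from w1 corners, foot top z=.01
w1=cv2.imread("pics/w1.png")
cv2.imwrite("pics/c.png",np.hstack([cv2.resize(w1[75:200,230:330],None,fx=4,fy=4),cv2.resize(im[125:225,190:290],(400,500))]))
E
```

```text
[[104  98  91  87  86  93  99  92  89  91  91  89]
 [ 95  93  86  75 101 137 149 135 104  91  89  89]
 [ 95  90  73  76 138 159 167 171 153 104  89  90]
 [ 95  86  59  87 148 162 170 176 174 129  91  89]
 [ 94  82  51  87 151 165 173 177 176 140  90  91]
 [ 95  87  54  71 144 168 174 177 175 133  90  93]
 [ 95  89  65  47  98 154 171 175 160 105  89  94]
 [ 94  92  82  60  50  85 117 128 108  87  90  94]
 [ 95  95  91  83  73  64  65  77  86  89  92  91]
 [ 96  95  94  90  89  87  87  88  89  90  91  90]]
lock [213.17619048 146.11904762] [208 140  11  12 105] [0.55057126 0.14641541 0.062     ]
bh [269.49180328 177.1147541 ] [263 171  13  12 122] [0.51659192 0.07293098 0.1       ]
blue [ 248  158   43   64 2452]
red [357.59836066 140.09016393] [343 132  25  16 244]
axis [0.62000656 0.07135843] 0.0009141483244179543
lock r,ang 0.10224876781560312 132.77194931728963 bracket 0.10342659575533694 179.12881476866275 turn 46.356865451373125
post 0.11574998221604853 -119.52803168003763 [ 0.56295926 -0.02935733] 107.70001900267275
```

View pics/c.png

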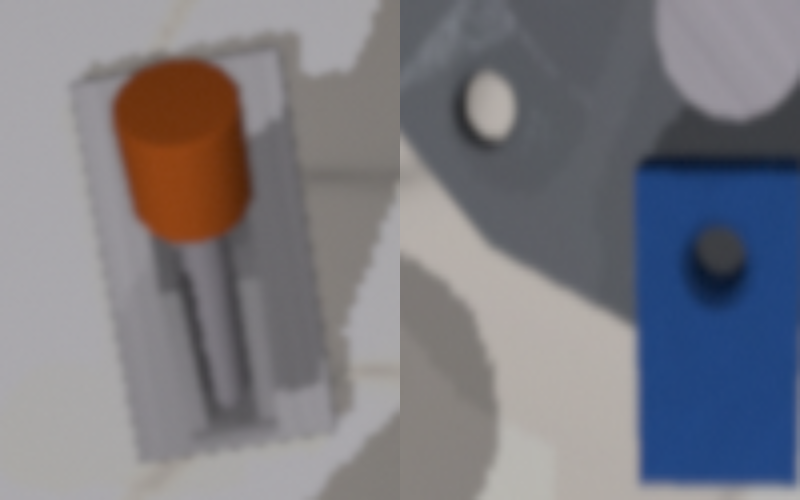

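Lock hole radius and post offset fit the given sizes (105 mm; 107°), and the needed turn is about 46°. The rest's yaw is about 9°. Now I turn the turntable by gripping the post.

```bash
python3 - <<'E'
from h import *
ax=np.array([.6212,.0713]);off=107.1;brk=179.1
ang=lambda v:np.degrees(np.arctan2(v[1],v[0]))
p=np.array([.5632,-.0292]);th=[180,0,80]
robot.command_gripper(.55)
robot.move_to([*p,.16],th)
robot.servo_line([*p,.085],velocity=.1)
robot.command_gripper(0)
o=robot.get_obs();t=o["tool_pos"];print(t,o["force"],o["width"],o["grasp_force"],o["time_s"])
t0=ang(t[:2]-ax);r=np.hypot(*(t[:2]-ax));goal=brk+off-360
print("arc",t0,"->",goal,r)
for a in np.linspace(t0,goal,9)[1:]:
    a=np.radians(a);robot.servo_line([*(ax+r*np.array([np.cos(a),np.sin(a)])),.085],velocity=.08)
    o=robot.get_obs();print(o["tool_pos"].round(4),o["force"].round(1),round(o["width"],3),round(o["time_s"],1))
robot.command_gripper(.55)
robot.servo_line([*o["tool_pos"][:2],.17],velocity=.15)
robot.move_to([.45,.06,.33],[180,0,0])
s=viewer.snapshot("wrist");cv2.imwrite("pics/w3.png",s["color"])
k=models.landmark_of(s,"post_top")[0];Q=atz(s,k["at"],.132)[:2]-ax;print("post",k["conf"],np.hypot(*Q),ang(Q),robot.get_obs()["time_s"])
k=models.landmark_of(s,"bracket_hole")[0];print(atz(s,k["at"],.1),np.array(k["at"])*[560,420])
E
```

```text
[ 0.56346846 -0.02939908  0.08569647] [-1.29206534 -0.92259796  5.52398049] 0.19380346728493714 58.355151414871216 7.65
arc -119.82596967736623 -> -73.80000000000001 0.11607426667684988
[ 0.5728 -0.0349  0.0856] [-3.8 -1.1  8.6] 0.194 8.0
[ 0.5845 -0.0408  0.0856] [-2.1 -2.9  7.6] 0.191 8.2
[ 0.5942 -0.0442  0.0856] [-4.6 -3.   9.2] 0.193 8.5
[ 0.6069 -0.0476  0.0856] [-2.8 -5.8  7.2] 0.196 8.8
[ 0.6202 -0.0483  0.0855] [ 1.1 -5.2  3.1] 0.193 9.1
[ 0.6316 -0.047   0.0855] [ 1.7 -5.3  5. ] 0.186 9.4
[ 0.6416 -0.0462  0.0854] [-1.5 -6.7  6.5] 0.195 9.7
[ 0.6552 -0.0414  0.0854] [ 3.9 -3.   1.1] 0.197 10.0Traceback (most recent call last):
  File "<stdin>", line 19, in <module>
IndexError: list index out of range
```

View pics/w3.png

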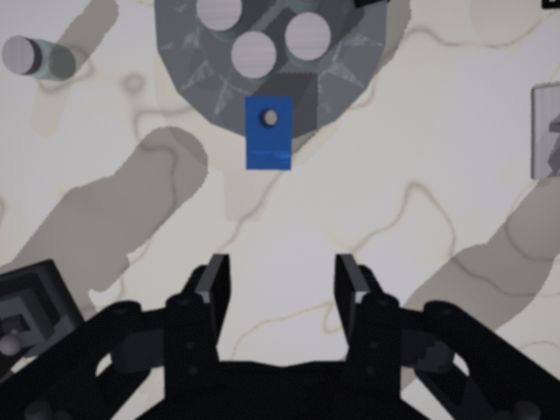

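The view down the bracket hole at (270,118) is bright, so the lock hole is now under it. I'll take one closer look at the pin, then grip coaxially with the tool tilted 45°.

```bash
python3 - <<'E'
from h import *
psi=8.5;c,sn=np.cos(np.radians(psi)),np.sin(np.radians(psi));u=np.array([c,sn])
robot.move_to([*(np.array([.53,-.325])-.067*u),.25],[180,0,psi])
s=viewer.snapshot("wrist");cv2.imwrite("pics/w4.png",s["color"])
H=[]
for l,z,dx in(("pin_head",.1026,0),("pin_rest",0,.0356)):
    for k in models.landmark_of(s,l)[:1]:
        p=atz(s,k["at"],z)[:2]+dx*u;print(l,k["conf"],p);H.append(p)
o=models.outline_of(s,"pin_rest")[:1]
if o:
    cs=max(cv2.findContours(o[0]["mask"].astype(np.uint8),0,2)[0],key=len)[:,0]
    P=np.array([atz(s,(q+.5)/[560,420],.005)[:2] for q in cs],np.float32);r=cv2.minAreaRect(P*1000);print("rect",r)
im=s["color"].astype(int);m=((im[...,2]>110)&(im[...,0]<60)).astype(np.uint8)
n,l,st,ce=cv2.connectedComponentsWithStats(m);i=1+np.argmax(st[1:,4]);print("orange",st[i],atz(s,(ce[i]+.5)/[560,420],.1026+.01))
d=np.array([c*.7071,sn*.7071,.7071])
for h in(.1,.0):
    t=np.array([*np.mean(H,0),.1026])+d*(.099-.114+h);q=robot.ik(t,[180,45,psi]);print(t,None if q is None else np.round(q))
print(robot.get_obs()["time_s"])
E
```

```text
pin_head 0.91 [ 0.53855529 -0.32597976]
pin_rest 0.75 [ 0.54064028 -0.32649264]
rect ((504.269287109375, -332.6383056640625), (131.48985290527344, 70.2804946899414), 9.327998161315918)
orange [ 267   78   40   58 1839] [ 0.54049348 -0.32511853  0.1126    ]
[ 0.5990411  -0.31735234  0.1627035 ] [ 14.  76.   8.  30.  13. 115. -61.]
[ 0.52910779 -0.32780394  0.0919935 ] [ 15.  72.   7.  54.  13.  95. -65.]
14.1083
```

View pics/w4.png

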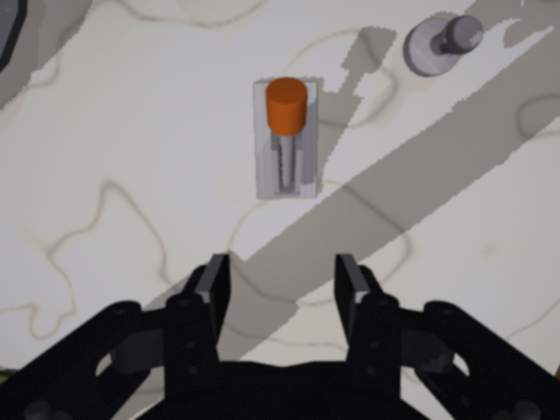

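The closer look agrees across estimates: head at (0.5395, -0.326), rest yaw about 9°, and a measured foot of 131 x 70 mm. Next I grasp the pin and stage it above the bracket.

```bash
python3 - <<'E'
from h import *
psi=9.;c,sn=np.cos(np.radians(psi)),np.sin(np.radians(psi));d=np.array([c*.7071,sn*.7071,.7071])
head=np.array([.5395,-.3262,.1026])
tcp=lambda h:head+d*(.099-.114+h)
R=[180,45,psi]
def st(m):
    o=robot.get_obs();print(m,o["tool_pos"].round(4),o["orientation"].round(1),o["force"].round(1),round(o["width"],3),round(o["grasp_force"],1),round(o["time_s"],2));return o
robot.command_gripper(.75)
robot.move_to(tcp(.08),R);st("pre")
robot.servo_line(tcp(0),velocity=.1);o=st("at")
robot.command_gripper(0);o=st("grip")
p=o["tool_pos"]
robot.servo_line(p+[0,0,.08],velocity=.15);st("lift")
robot.move_to([.45,-.1,.3],[180,0,0])
robot.move_to([.5165,.073,.225],[180,0,0]);st("stage")
s=viewer.snapshot("wrist");cv2.imwrite("pics/w5.png",s["color"])
t=viewer.snapshot("side");cv2.imwrite("pics/s5.png",cv2.resize(t["color"][130:330,200:400],(600,600)))
for l,z in(("bracket_hole",.1),("pin",.126),("pin_head",.24)):
    for k in models.landmark_of(s,l)[:1]:print(l,k["conf"],np.array(k["at"])*[560,420],atz(s,k["at"],z))
st("end")
E
```

```text
pre [ 0.5845 -0.3205  0.1494] [179.8  45.    8.8] [ 0.4 -0.2  0.6] 0.752 0.0 15.42
at [ 0.5297 -0.3282  0.0929] [179.9  44.9   8.9] [-0.2  0.3  0.1] 0.75 0.0 16.37
grip [ 0.5297 -0.3277  0.0923] [180.   44.9   9. ] [1.5 0.3 2.2] 0.379 59.3 16.75
lift [ 0.5294 -0.3274  0.1717] [-179.9   45.     9.1] [ 0.7  0.1 -1.7] 0.377 59.4 17.43
stage [0.5168 0.0707 0.2246] [ 1.799e+02  1.000e-01 -1.000e-01] [ 0.5 -1.3 -0.8] 0.376 59.5 19.32
pin 0.8 [281.4   210.504] [0.51697111 0.07018008 0.126     ]
pin_head 0.59 [284.48  286.608] [0.51616192 0.06915857 0.24      ]
end [0.5168 0.0712 0.2257] [ 1.8e+02 -1.0e-01 -2.0e-01] [ 0.5  0.1 -1.4] 0.378 59.5 19.57
```

```bash
python3 -c "
import cv2,numpy as np
a=cv2.imread('pics/w5.png');b=cv2.imread('pics/s5.png')
cv2.imwrite('pics/ws5.png',np.hstack([cv2.resize(a,(480,360)),cv2.resize(b,(320,360))]) if 0 else np.hstack([cv2.resize(a[:, 80:480],(400,420)),cv2.resize(b,(400,420))]))"
```

```text
(no output)
```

View pics/ws5.png

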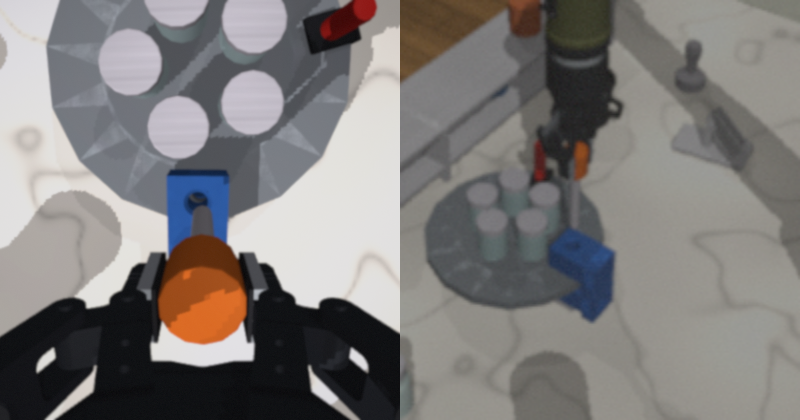

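The picture shows the pin hanging upright, its tip at about (281,210), just in front of the bracket hole at about (277,203). I'll shift it aside, measure hole and tip in the same frame, then align and descend under force watch.

```bash
cat > ins.py <<'E'
from h import *
def st(m):
    o=robot.get_obs();print(m,o["tool_pos"].round(4),o["force"].round(1),round(o["width"],3),round(o["time_s"],2));return o
def goto(xy,z,v=.1,n=3):
    c=np.array([*xy,z],float);tgt=c.copy()
    for i in range(n):
        robot.servo_line(c,velocity=v);e=tgt-robot.get_obs()["tool_pos"];e[2]=0
        if np.hypot(*e[:2])<.0005:break
        c=c+.8*e
    return c
def descend(c,z0,z1,lim=12,step=.004,v=.03):
    b=robot.get_obs()["force"]
    for z in np.arange(z0-step,z1-1e-6,-step):
        robot.servo_line([*c[:2],z],velocity=v);o=robot.get_obs();f=o["force"]-b
        if np.linalg.norm(f)>lim:st("stopped");return z
    st("through");return z
E
python3 - <<'E'
from ins import *
R=[180,0,0]
robot.servo_line([.482,.073,.225],R,velocity=.15);robot.pause(.2)
s=viewer.snapshot("wrist");o=st("aside");im=s["color"].astype(int)
b,g,r=im[...,0],im[...,1],im[...,2];blue=((b>55)&(b>1.6*r)).astype(np.uint8)
n,l,sta,ce=cv2.connectedComponentsWithStats(blue);i=1+np.argmax(sta[1:,4]);x,y,w,h,a=sta[i];print("blue",sta[i])
hole=((1-blue)[y+3:y+h-3,x+3:x+w-3]);hole=cv2.morphologyEx(hole,cv2.MORPH_OPEN,np.ones((3,3),np.uint8))
n,l,sh,ch=cv2.connectedComponentsWithStats(hole);print(sh[1:],ch[1:]+[x+3,y+3])
for L,z in(("bracket_hole",.1),("pin",o["tool_pos"][2]-.099)):
    for k in models.landmark_of(s,L)[:1]:print(L,k["conf"],np.array(k["at"])*[560,420],atz(s,k["at"],z))
for j in range(1,n):print("hole xy",atz(s,(ch[j]+[x+3.5,y+3.5])/[560,420],.1))
cv2.imwrite("pics/w6.png",cv2.resize(s["color"][150:280,200:370],None,fx=4,fy=4))
E
```

```text
aside [0.4828 0.073  0.2251] [ 0.9  0.3 -1.2] 0.378 20.21
blue [ 249  132   65   96 5347]
[[ 20  15  17  16 173]
 [ 20  71  20  19 313]
 [ 57  82   2   8  16]] [[279.0867052  156.1734104 ]
 [281.90734824 216.21405751]
 [309.5        220.5       ]]
bracket_hole 0.83 [279.72  164.892] [0.51353577 0.07395614 0.1       ]
pin 0.68 [277.984 209.916] [0.48381814 0.0751821  0.12609141]
hole xy [0.52002994 0.07404647 0.1       ]
hole xy [0.47072704 0.07184164 0.1       ]
hole xy [0.46699519 0.04900266 0.1       ]
```

View pics/w6.png

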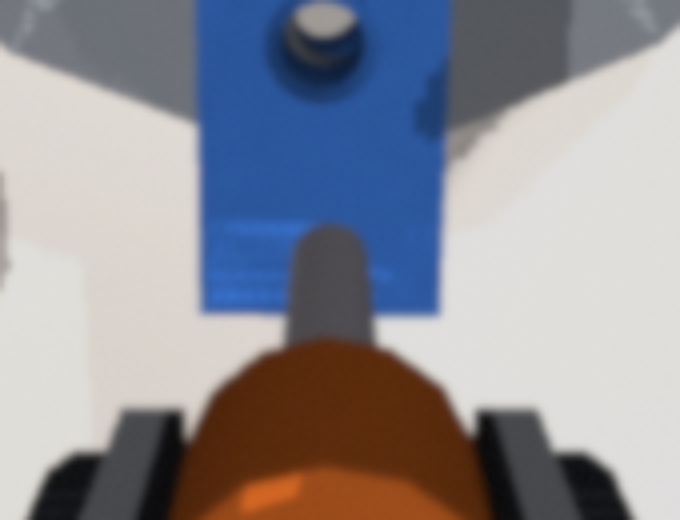

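The crop shows the hole's rim centred at about (280,163) and the tip at about (282,211). That puts the hole at (0.5144, 0.0735), and the tip sits 1 mm to the -y side of the tool. Inserting now.

```bash
python3 - <<'E'
from ins import *
c=goto([.5144,.0745],.215);st("above")
z=descend(c,.215,.105,lim=12,step=.006,v=.04);print(z)
E
```

```text
above [0.5144 0.0746 0.2152] [ 0.3  1.1 -0.9] 0.376 21.05
through [0.5149 0.0746 0.1067] [ 2.6 -0.3 -2.9] 0.378 26.45
0.1069999999999999
```

```bash
python3 - <<'E'
from ins import *
o=robot.get_obs();p=o["tool_pos"]
robot.servo_line([.5147,.0745,.1045],velocity=.03);st("low")
robot.command_gripper(.6);st("open")
robot.servo_line([.5147,.0745,.22],velocity=.15)
robot.servo_line([.44,.0745,.28],velocity=.2);robot.pause(.2)
s=viewer.snapshot("wrist");cv2.imwrite("pics/w7.png",np.vstack([s["color"][:300],]))
t=viewer.snapshot("side");cv2.imwrite("pics/f.png",np.hstack([cv2.resize(s["color"][40:240,180:380],(400,400)),cv2.resize(t["color"][190:290,240:340],(400,400))]))
for L,z in(("pin_head",.118),):
    for q in(s,t):
        for k in models.landmark_of(q,L)[:1]:print(L,k["conf"],np.array(k["at"])*[560,420],atz(q,k["at"],z))
st("end")
E
```

```text
low [0.5149 0.0746 0.1044] [ 2.2  0.4 -3.8] 0.378 26.7
open [0.5139 0.0746 0.1045] [-0.4 -0.5  0.1] 0.603 27.02
pin_head 0.67 [282.912 106.512] [0.51619872 0.07267596 0.118     ]
pin_head 0.44 [284.984 239.82 ] [0.52041916 0.07467436 0.118     ]
end [0.4401 0.0744 0.2796] [-0.2  1.   0.3] 0.599 28.97
```

View pics/f.png

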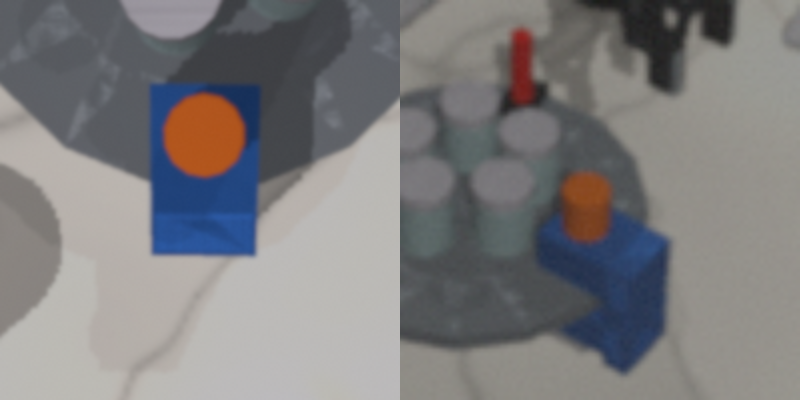

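The pictures show the head upright and seated on the bracket, with no visible gap. I'll probe the top of the head with shut fingers: expected height 132 mm, gentle.

```bash
python3 - <<'E'
from ins import *
robot.command_gripper(0)
robot.servo_line([.5155,.074,.17],velocity=.2)
robot.servo_line([.5155,.074,.14],velocity=.1);st("near")
z=descend([.5155,.074],.140,.130,lim=8,step=.001,v=.02);print(z)
robot.servo_line([.5155,.074,.2],velocity=.15)
robot.servo_line([.44,.074,.28],velocity=.2);robot.pause(.2);st("clear")
E
```

```text
near [0.5155 0.0741 0.1406] [-0.3 -0.6 -0.1] 0.005 30.77
stopped [0.5157 0.074  0.1361] [-1.6 -0.  11.9] -0.003 32.02
0.135
clear [0.4402 0.0739 0.279 ] [-0.4  0.3  0.7] 0.003 33.5
```

Contact came at about 136 mm, some 4 mm above nominal, so the pin may be slightly proud. I'll press gently and see whether it yields.

```bash
python3 - <<'E'
from ins import *
robot.servo_line([.5155,.074,.17],velocity=.2)
robot.servo_line([.5155,.074,.139],velocity=.1)
for z in np.arange(.138,.1285,-.001):
    robot.servo_line([.5155,.074,z],velocity=.02);o=st("%.4f"%z)
    if abs(o["force"][2])>35:break
robot.servo_line([.5155,.074,.2],velocity=.15)
robot.servo_line([.44,.074,.28],velocity=.2);robot.pause(.2);st("clear")
s=viewer.snapshot("wrist");cv2.imwrite("pics/w8.png",cv2.resize(s["color"][40:240,180:380],(600,600)))
E
```

```text
0.1380 [0.5158 0.074  0.1386] [-0.1  0.6  0.1] 0.001 35.02
0.1370 [0.5155 0.074  0.137 ] [-0.1 -0.5  1.2] -0.001 35.27
0.1360 [0.5157 0.074  0.1361] [ 0.5 -0.2  2.3] 0.001 35.52
0.1350 [0.5157 0.074  0.136 ] [-2.  -0.1 11.5] 0.003 35.77
0.1340 [0.5158 0.074  0.136 ] [-4.2 -0.4 20.5] -0.003 36.02
0.1330 [0.5159 0.074  0.1359] [-6.2 -0.7 29.4] -0.004 36.27
0.1320 [0.5159 0.074  0.1359] [-8.7 -0.6 39.1] 0.003 36.52
clear [0.4402 0.0739 0.279 ] [-0.4 -0.6  0.7] 0.002 38.02
```

It is rigid at 136 mm up to 39 N. To separate a tool-height bias from a proud pin, I'll touch the bracket's top beside the head. The two should differ by exactly 36 mm.

```bash
python3 - <<'E'
from ins import *
robot.servo_line([.476,.074,.15],velocity=.2)
robot.servo_line([.476,.074,.108],velocity=.1)
for z in np.arange(.107,.095,-.001):
    robot.servo_line([.476,.074,z],velocity=.03);o=st("%.4f"%z)
    if abs(o["force"][2])>8:break
robot.servo_line([.47,.074,.2],velocity=.2);st("clear")
E
```

```text
0.1070 [0.4763 0.0741 0.1075] [0.6 0.8 0.5] -0.001 39.72
0.1060 [0.476 0.074 0.106] [-0.2 -0.5  0.4] -0.0 39.97
0.1050 [0.476  0.074  0.1049] [-1.2 -0.2  0.6] -0.0 40.22
0.1040 [0.4759 0.074  0.1039] [ 0.5 -0.2  0.4] 0.001 40.47
0.1030 [0.476  0.074  0.1029] [ 0.  -0.  -0.1] 0.001 40.72
0.1020 [0.4759 0.074  0.1019] [ 0.6  0.6 -0.2] 0.0 40.97
0.1010 [0.476  0.074  0.1009] [-0.   0.1 -0.2] 0.001 41.22
0.1000 [0.4761 0.074  0.1001] [-0.6 -0.4  2.1] -0.0 41.47
0.0990 [0.4761 0.074  0.1001] [-1.6 -0.7 14.1] -0.003 41.72
clear [0.4696 0.0739 0.1994] [-0.6 -0.4  0.2] 0.003 42.38
```

View pics/w8.png

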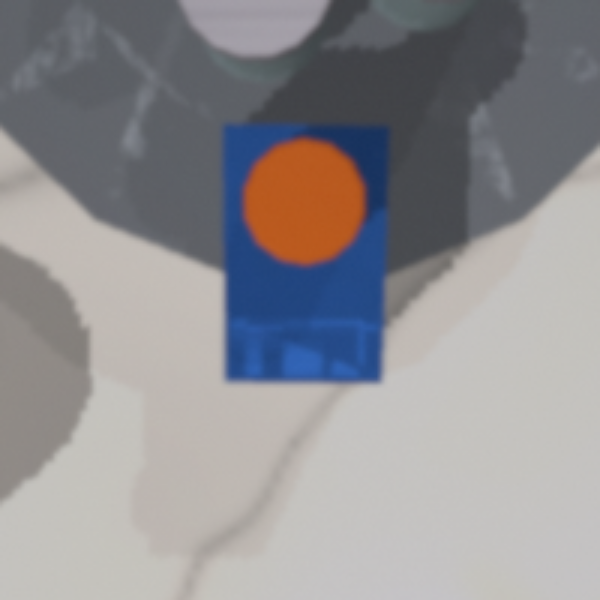

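The bracket top reads 100.1 mm and the head top 136.0 mm. The difference is 36 mm, exactly the head's length, so the pin is fully home. My 132 mm expectation was wrong, as the head sits on top of the 100 mm bracket.

```bash
python3 -c "
from h import *
robot.pause(.3);print(robot.sign_off())"
```

```text
the job is handed in; nothing more can be done
None
```

The carousel is locked: the pin is through bracket and turntable and touch-checked as fully home, I saw no contact with the dripper, tamper or jar, and the job is handed in; sign-off returned no verdict.

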